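# Pin a sprung tensioner arm at its long scale mark

### The job

Take the steel locking pin out of its wooden block and with its shank push the sprung tensioner arm round against its spring until the pin stands over the third hole of the drilled sector, the one of the long tick. Feel for the hole with light pressure, never forcing the pin against the arm or the plate or driving the arm past the last tick, seat the pin fully home and let go, so that the arm rests against the pin at the long tick. Leave the jar, tin, foam can and screwdriver where they are.

Things in the scene. Friction and masses are not known exactly. Their poses are not given: they have to be found in the camera images.
- pin: steel locking pin: round shank 12 mm across, 46 mm long, foot bevelled over 2 mm to 10 mm; square head 20 x 20 x 32 mm tall on top (78 mm in all); 100 to 165 g. Origin: centre of the foot's end; z up the pin to the head; x, y square to the head's flats. It starts upright, 20 mm deep in the wooden block's loose 14 mm hole, foot 10 mm above the table.
- pin_head (a point): centre of the pin's square head, 62 mm above its foot: where to grip it
- pinblock: wooden block 60 x 60 x 30 mm, fixed to the table, the pin's parking hole in the middle of its top; origin at the centre of its underside
- stand: fixed bed plate 250 (x) x 240 (y) x 8 mm with, on its -x half, a 22 mm thick bare metal sector drilled with four 13.5 mm through holes; the sector's top is 30 mm above the table, the holes' floor (the bed) 8 mm. A gearmotor lies at the far edge (x over 85, y -100 to 0 mm from the origin, up to 70 mm above the table). Origin: centre of the underside; z up.
- pivot (a point): the arm's pivot axis, level with the sector's top (30 mm above the table), 50 mm towards the stand's +x from its origin. The holes lie round it on an arc of 100 mm radius, on its -x side, 0.28 rad (28 mm) apart: nominally at -0.42, -0.14, 0.14, 0.42 rad from the stand's -x direction, positive towards +y; so the first is towards -y, the third at 0.14 rad.
- swing (a joint): angle of the sprung arm (rad), 0 at its rest stop, growing as it is pushed from hole 1 to hole 4 (clockwise from above): about 0.94 (give or take the sector's 0.1) when bearing on a pin in hole 3, 0.28 more in hole 4; hard stop 1.45. At rest its centre line points -0.67 rad from the stand's -x, clear of all holes. Its spring pushes back, 100 mm from the pivot, with 1 to 2 N at rest, rising steadily to 4 to 6 N at hole 3.
- push_face (a point): point on the arm's face to be pushed (it looks away from the holes at rest), 100 mm from the pivot, 10 mm above the sector; y runs from it into the bar. A touching pin's axis is 6 mm from it. The arm is a steel bar 14 mm wide, 4 to 15 mm above the sector, 118 mm long from the pivot, then a black 30 mm roller at 132 mm, up to 18 mm above the sector.
- jar: bystander: glass jar, 56 mm across, 85 mm tall, near the block; origin at the centre of its foot
- tin: bystander: tin, 60 mm across, 75 mm tall, near the block; origin at the centre of its foot
- foamcan: bystander: tall foam can, 66 mm across, 210 mm tall, at the far left; origin at the centre of its foot
- driver: bystander: screwdriver lying at the left
- bed_edge (a point): middle of the bed's near (-x) edge, fixed. The sector carries a dark tick per hole, further out: where the arm's pointer stands when the arm bears on a pin in that hole; the third is the long one. Sector, holes and ticks are clocked together by up to 0.1 rad (10 mm at the holes) either way from nominal, then clamped; this is not measured: see it, or feel along the arc for the hole.
Mind the look-alikes: they are no part of the job. Of the things shaped like the pin, the steel one is meant.

How it is judged:
On the way, in this order (a step that is already met when the one before it is completed fails the run):
1. the pin is drawn out of its block (height (world z) of pin above 0.034 m), for 0.1 s.
2. the pin pushes the arm round to the long tick (value of joint swing above 0.78 rad and contact force between pin and swing above 1 N), for 0.1 s.
At the end, for the whole second after the job is handed in: The pin stands upright (within 0.15 rad) and fully home in the sector's third hole (foot within 3 mm of the hole's floor), released and at rest, and the arm bears on it, at the long tick (angle between 0.78 and 1.10 rad, as the sector is clocked) (all of step 2 and z of pin in the frame of stand below 0.011 m and y of pin in the frame of stand between 0 and 0.0275 m and x of pin in the frame of stand between -0.058 and -0.038 m and angle between pin's own z axis and vertical below 0.15 rad and value of joint swing below 1.1 rad and velocity of joint swing below 0.05 rad/s and linear speed of pin below 0.02 m/s); the robot touches nothing.
It fails at once if the arm is driven well past the last tick (value of joint swing above 1.37 rad).
It fails at once if the pin is forced against the stand with more than 35 N (contact force between pin and stand above 35 N).
It fails at once if the arm is pushed with more than 25 N (contact force between swing and anything else above 25 N).
It fails at once if a bystander is moved by more than 30 mm (distance of any of jar, tin, foamcan, driver from where it was at the start of the episode above 0.03 m).
It also fails if it takes over 72 s, if anything falls off the work surface, if the arm or the gripper's body presses on something with over 40 N, if the wrist force passes 120 N, or if a joint passes its speed limit or range.

### The arm

A 6-joint arm with a two-finger parallel gripper is mounted at the origin on the work surface. World frame = base frame: x ahead of the robot, y to its left, z up, the work surface at z = 0. Lengths are in m, angles in rad, forces in N, time in s.
With the tool pointing down it reaches from about 0.3 to 0.85 m from the base axis. Payload 4.2 kg.
Tool frame: the origin (TCP) lies midway between the tips of the shut fingers; the grasp point (between the pads) lies 19 mm behind it; z points along the fingers, y is the line along which they close (so a half turn about z gives the same grasp; the last joint's range is limited). The gripper opens to 91 mm and grips with 3 to 60 N. Pads are 32 mm wide; open, the fingers measure 118 mm over their backs; the gripper's body (76 mm by 178 mm) begins 60 mm behind the grasp point.
Start: joints at [1.105, 0.32, 1.565, -0, 1.257, -0.02], TCP at [0.248, 0.519, 0.214] pointing down, gripper open.
Joint ranges: [-3.11, 3.11], [-0.84, 2.01], [0.21, 2.61], [-1.34, 4.49], [0.05, 2.63], [-2.56, 2.56]. Speed limits (rad/s): [2.57, 2.57, 3.14, 3.14, 3.14, 3.14].

### API

Orientations are given as a unit quaternion [w, x, y, z].
In Python, from bench import manip gives the robot as it stands.
- The arm moves only by the tool carry_out, never from a script. Its argument "rows" is text: rows parted by semicolons, each of 4 numbers parted by spaces: the shift along the world's x, y, z in m, then the turn about the world's z in degrees. In form: dx dy dz roll; .... A call has 1 to 5 rows; each row is the pose to reach, as a shift and turn from the pose commanded when the call began; what a row does not reach only later rows make up. A row lasts 1/10 s, in which the tool goes at most 50 mm and 8.59 degrees, less where a joint would pass 70% of its speed; a pose out of reach is approached as far as the arm can. A call with a gripper value outside its range is refused whole. "fingers" is the closure, from 0 (fully open) to 1 (shut), set as the call begins (left out, the last holds). The fingers move at their own pace and stop on an object; "newtons" is the grip in N (left out, the last holds). Time passes only in rows, so rows that repeat a pose let the fingers close. It gives the time, the measured TCP pose, the force, the opening and the grip force at its end, in the units of the state.
- manip.state(): the state, without advancing time (a new reading comes with each control period).
- manip.grab_frame(name): name is "scene" or "top" or "wrist"; returns a dict with "color" (400x640x3 uint8, red, green, blue), "intrinsics" (3x3 intrinsics, pixels), "T" (4x4, takes a point from camera to world coordinates); the wrist camera has in their place "T_tool_cam" (4x4, takes a point from camera to tool coordinates, whose origin is the TCP and whose axes are the flange's). Camera axes: x right, y up, looking along -z (the intrinsics and any distortion apply to the point x, -y, -z); pixel columns grow to the right and rows downward; lengths in m; the calibration is good to about 2 mm. The wrist camera is an equidistant fisheye: a pixel r from the principal point sees the ray r / f radians off the axis. A picture is of the moment at which its call begins: read the wrist's pose just before it. There is no depth.
- manip.hand_in(): hands the job in; it is judged then, once.
The state is a dict: "time_s": time; "q": joint angles; "joint_vel": joint speeds; "joint_torque": joint torques, N m; "tool_pos": TCP position; "eef_rot": TCP orientation; "wrist_force": force on the tool from outside, world axes, zero at the start; "moment": the same for the moment, N m; "gripper_width": finger opening in m; "grip_force": force on a finger pad.
Only numpy, scipy, OpenCV 4.12 (cv2) and the standard library are available. Lean on these libraries where they do the work, as an engineer would, in place of code of your own. Each camera call takes 0.05 s, during which the arm holds its last target. There are 200 camera calls.

## Working session

There is one attempt and no reset: what is moved stays moved. The work goes in short steps, Python scripts to look and compute and a tool call to move; the robot and the scene stay as the last step left them, time stands still between calls to the robot, and variables do not carry over. Pictures are saved under pics/ and viewed, at most 10 in all, crops included, and the job is handed in when it is done.

Besides the shell and the picture viewer there is one more tool, called in YAML: its name, and indented under it one key for each argument. carry_out: Moves the arm, as the interface text tells. Its arguments: {"type":"object","properties":{"rows":{"type":"string"},"fingers":{"type":"number"},"newtons":{"type":"number"}},"required":["rows"]}

```bash
mkdir -p pics
cat > h.py <<'E'
import numpy as np,cv2
from bench import manip
def grab(n):
    f=manip.grab_frame(n); return f
def ray(f,px,st=None):
    K=np.array(f["intrinsics"]); u,v=px
    if "T" in f:
        d=np.array([(u-K[0,2])/K[0,0],-(v-K[1,2])/K[1,1],-1.0]);T=np.array(f["T"])
    else:
        a=(u-K[0,2])/K[0,0];b=(v-K[1,2])/K[1,1];r=np.hypot(a,b)+1e-12
        d=np.array([np.sin(r)*a/r,-np.sin(r)*b/r,-np.cos(r)])
        from scipy.spatial.transform import Rotation as R
        w,x,y,z=st["eef_rot"];M=np.eye(4);M[:3,:3]=R.from_quat([x,y,z,w]).as_matrix();M[:3,3]=st["tool_pos"]
        T=M@np.array(f["T_tool_cam"])
    return T[:3,3],T[:3,:3]@d
def at(f,px,z,st=None):
    o,d=ray(f,px,st); return o+d*(z-o[2])/d[2]
def save(n,img): cv2.imwrite("pics/"+n,cv2.cvtColor(img,cv2.COLOR_RGB2BGR))
E
python3 - <<'E'
from h import *
print(manip.state())
for n in("top","scene"):
    f=grab(n);save(n+"0.png",f["color"]);np.save(n+"0.npy",f,allow_pickle=True);print(np.array(f["T"]).round(3))
E
```

```text
{'time_s': 0.0, 'q': array([ 1.10500611e+00,  3.20271968e-01,  1.56568730e+00, -1.98573387e-05,
        1.25739385e+00, -2.00089589e-02]), 'joint_vel': array([-0.00012247,  0.00032177,  0.00074149, -0.00199433,  0.00068934,
       -0.00072647]), 'joint_torque': array([ 7.74840373e-04, -4.12462807e+01, -2.31967646e+01,  7.26640876e-02,
        4.57542110e-02, -1.58470480e-04]), 'tool_pos': array([0.24769795, 0.51834462, 0.21312853]), 'eef_rot': array([-2.02545628e-04,  2.21046584e-01,  9.75262853e-01, -8.56659754e-04]), 'wrist_force': array([ 0.81770016,  0.55469176, -0.40791531]), 'moment': array([ 0.01125527, -0.05267664, -0.02305841]), 'grip_force': 0.0, 'gripper_width': 0.09126069345205044}
[[-0.009  0.996 -0.093  0.457]
 [-1.    -0.006  0.025  0.098]
 [ 0.025  0.093  0.995  1.164]
 [ 0.     0.     0.     1.   ]]
[[ 0.848 -0.427  0.313  0.828]
 [ 0.53   0.7   -0.479 -0.317]
 [-0.014  0.573  0.82   0.769]
 [ 0.     0.     0.     1.   ]]
```

View pics/top0.png

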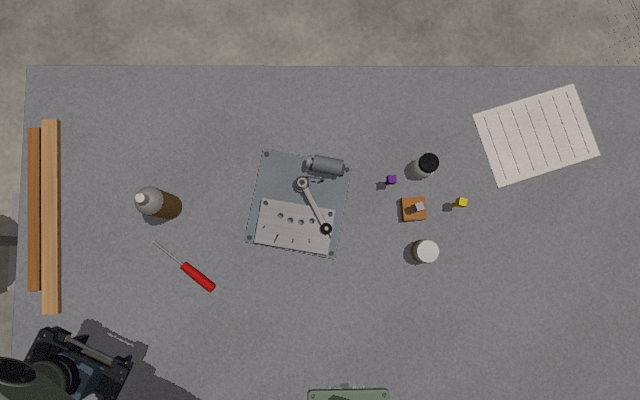

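View pics/scene0.png

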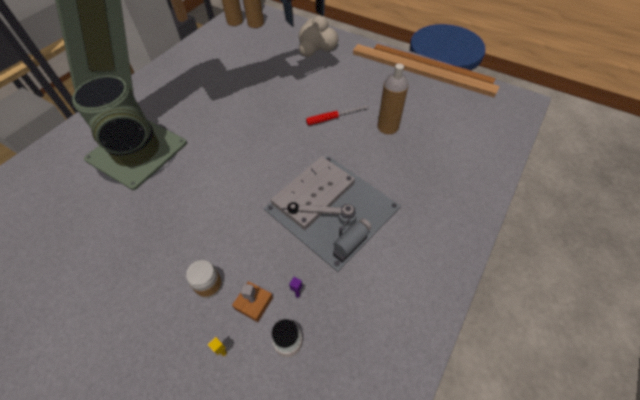

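Run:
```python
from h import *
f=np.load("top0.npy",allow_pickle=True).item()
c=f["color"][145:270,240:480];save("crop1.png",cv2.resize(c,None,fx=3.3,fy=3.3,interpolation=cv2.INTER_CUBIC))
```

```text
(no output)
```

View pics/crop1.png

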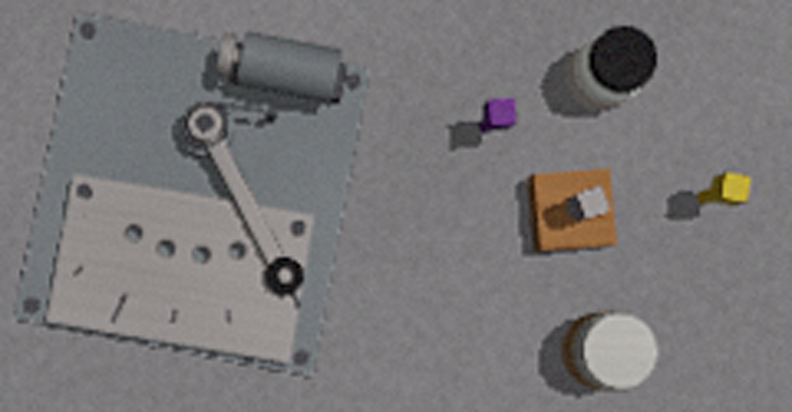

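```bash
cat >> h.py <<'E'
def stand_fit(f):pass
E
python3 - <<'E'
from h import *
f=np.load("top0.npy",allow_pickle=True).item()
P=lambda u,v,z:at(f,(240+(u+.5)/3.3-.5,145+(v+.5)/3.3-.5),z)
for n,u,v,z in [("head",594,202,.088),("blk1",531,176,.03),("blk2",609,170,.03),("blk3",616,243,.03),("blk4",538,251,.03),
 ("h4",134,232,.03),("h3",166,248,.03),("h2",201,254,.03),("h1",237,250,.03),("piv",206,122,.045),
 ("bedTL",77,16,.008),("bedTR",366,72,.008),("bedBL",15,320,.008),("bedBR",312,376,.008),("roller",284,275,.048),("jar",623,58,.085),("tin",620,350,.075)]:
    print(n,P(u,v,z).round(4))
g=manip.grab_frame("wrist");print(g["intrinsics"],np.array(g["T_tool_cam"]).round(3))
E
```

```text
head [ 0.5586 -0.1743  0.088 ]
blk1 [ 0.5848 -0.14    0.03  ]
blk2 [ 0.5892 -0.2016  0.03  ]
blk3 [ 0.5318 -0.2053  0.03  ]
blk4 [ 0.526  -0.1439  0.03  ]
h4 [0.543  0.1703 0.03  ]
h3 [0.5304 0.1456 0.03  ]
h2 [0.5256 0.1185 0.03  ]
h1 [0.5285 0.0906 0.03  ]
piv [0.6265 0.1139 0.045 ]
bedTL [0.7183 0.2172 0.008 ]
bedTR [ 0.672  -0.0139  0.008 ]
bedBL [0.4761 0.2649 0.008 ]
bedBR [0.4303 0.0323 0.008 ]
roller [0.508 0.055 0.048]
jar [ 0.6675 -0.2002  0.085 ]
tin [ 0.449  -0.1938  0.075 ]
[[309.70691629   0.         319.76978883]
 [  0.         309.70691629 193.34311917]
 [  0.           0.           1.        ]] [[ 0.     0.971  0.239  0.067]
 [ 1.    -0.    -0.    -0.   ]
 [-0.     0.239 -0.971 -0.17 ]
 [ 0.     0.     0.     1.   ]]
```

Candidates for the pin: purple at top (391,179), yellow at (462,202), and steel grey at (419,206). The grey one is meant: it is bare steel and stands in the wooden block. The crop confirms this. The third hole is at about (290,220), at the long tick, and the arm rests to the right of the holes.

carry_out:
  rows: "0.02 -0.045 0.005; 0.04 -0.09 0.01; 0.06 -0.135 0.015; 0.08 -0.18 0.02; 0.10 -0.225 0.02"
  fingers: 0.3

```text
schema error: expected 4 numbers
```

carry_out:
  rows: "0.02 -0.045 0.005 0; 0.04 -0.09 0.01 0; 0.06 -0.135 0.015 0; 0.08 -0.18 0.02 0; 0.10 -0.225 0.02 0"
  fingers: 0.3

```text
time_s: 0.65
tool_pos: [0.3485, 0.2922, 0.2345]
eef_rot: [0.001, 0.221, 0.975, 0.001]
wrist_force: [1.2, 0.1, 0.1]
gripper_width: 0.064
grip_force: 0.0
```

carry_out:
  rows: "0.02 -0.045 0 0; 0.04 -0.09 0 0; 0.06 -0.135 0 0; 0.08 -0.18 0 0; 0.10 -0.225 0 0"

```text
time_s: 1.15
tool_pos: [0.4482, 0.0668, 0.234]
eef_rot: [0.0, 0.221, 0.975, 0.0]
wrist_force: [1.2, 0.9, 0.0]
gripper_width: 0.0635
grip_force: 0.0
```

carry_out:
  rows: "0.02 -0.045 0 0; 0.04 -0.09 0 0; 0.06 -0.135 -0.01 0; 0.08 -0.18 -0.02 0; 0.10 -0.225 -0.03 0"

```text
time_s: 1.65
tool_pos: [0.548, -0.1575, 0.2036]
eef_rot: [-0.0, 0.221, 0.975, 0.0]
wrist_force: [-0.5, 1.3, -0.3]
gripper_width: 0.0638
grip_force: 0.0
```

carry_out:
  rows: "0.01 -0.018 -0.01 0; 0.01 -0.018 -0.01 0; 0.01 -0.018 -0.01 0"

```text
time_s: 1.95
tool_pos: [0.557, -0.1727, 0.1936]
eef_rot: [-0.001, 0.221, 0.975, 0.001]
wrist_force: [0.4, 0.5, 0.6]
gripper_width: 0.0637
grip_force: 0.0
```

Run:
```python
from h import *
s=manip.state();print(s["tool_pos"],s["eef_rot"],s["wrist_force"],s["gripper_width"])
f=manip.grab_frame("wrist");f["st"]=s;np.save("w1.npy",f,allow_pickle=True);save("w1.png",f["color"])
```

```text
[ 0.55699591 -0.17272936  0.19355342] [-1.06820222e-03  2.21249475e-01  9.75216505e-01  5.45142635e-04] [0.35655489 0.49166227 0.60704864] 0.06366395301500362
```

View pics/w1.png

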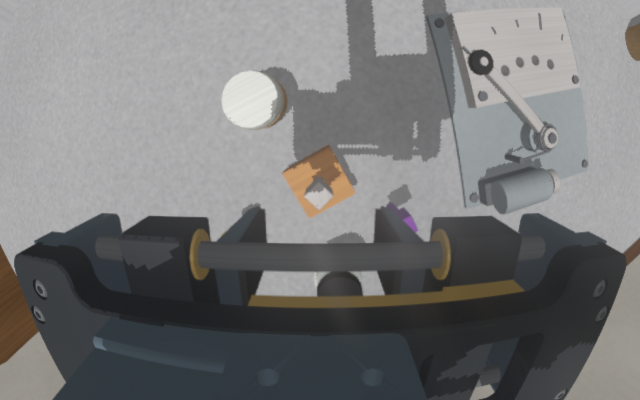

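Run:
```python
from h import *
f=np.load("w1.npy",allow_pickle=True).item();s=f["st"]
c=f["color"][130:230,265:375];save("w1c.png",cv2.resize(c,None,fx=5.5,fy=5.5,interpolation=cv2.INTER_CUBIC))
r=f["color"][165:215,295:345].astype(int)
m=((r.max(2)-r.min(2)<30)&(r.min(2)>110)).astype(np.uint8)
n,l,st,ce=cv2.connectedComponentsWithStats(m);print(st,ce+[295,165])
i=1+np.argmax(st[1:,4]);cs=cv2.findContours((l==i).astype(np.uint8),0,1)[0][0]
b=cv2.boxPoints(cv2.minAreaRect(cs))+[295,165];print(b)
w=np.array([at(f,p,.088,s) for p in b]);print(w.round(4),w.mean(0))
e=np.diff(w,axis=0);print(np.degrees(np.arctan2(e[:,1],e[:,0])),np.linalg.norm(e,axis=1))
```

```text
[[   0    0   50   50 1730]
 [  47    0    3    6   10]
 [  10   17   28   28  435]
 [   0   31   11   19  112]
 [  23   35   27   15  213]] [[319.04450867 184.49884393]
 [343.5        166.8       ]
 [318.45287356 195.40689655]
 [298.40178571 208.09821429]
 [335.30516432 209.342723  ]]
[[303.00000477 195.        ]
 [318.00000381 180.        ]
 [333.00000381 195.        ]
 [318.00000381 210.        ]]
[[ 0.5524 -0.1878  0.088 ]
 [ 0.5457 -0.1693  0.088 ]
 [ 0.5643 -0.163   0.088 ]
 [ 0.5713 -0.1816  0.088 ]] [ 0.55838874 -0.17541208  0.088     ]
[109.91957453  18.87246499 -69.38489853] [0.01966739 0.01964113 0.01990957]
```

View pics/w1c.png

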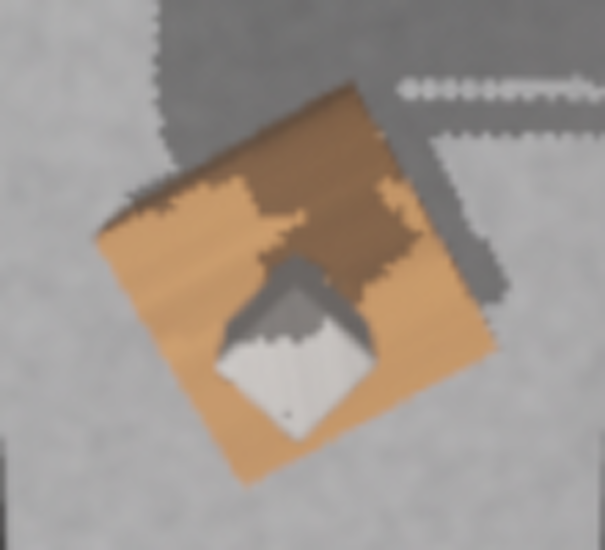

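Top face of the steel head in the crop: (215,365), (298,440), (375,355). That puts its centre at (0.5584,-0.1754), with flats at 19.5° (mod 90).

carry_out:
  rows: "0.0014 -0.0025 -0.01 -8; 0.0014 -0.0025 -0.02 -16; 0.0014 -0.0025 -0.03 -24; 0.0014 -0.0025 -0.04 -32; 0.0014 -0.0025 -0.05 -40"

```text
time_s: 2.5
tool_pos: [0.5588, -0.174, 0.145]
eef_rot: [0.001, 0.543, 0.84, 0.0]
wrist_force: [0.5, 1.3, -0.3]
gripper_width: 0.0639
grip_force: 0.0
```

carry_out:
  rows: "0 0 -0.02 -5; 0 0 -0.04 -5; 0 0 -0.06 -5; 0 0 -0.08 -5; 0 0 -0.087 -5"

```text
time_s: 3.0
tool_pos: [0.5578, -0.1739, 0.0563]
eef_rot: [-0.001, 0.577, 0.817, -0.0]
wrist_force: [0.1, 1.1, -0.7]
gripper_width: 0.0639
grip_force: 0.0
```

carry_out:
  rows: "0 0 0 0; 0 0 0 0; 0 0 0 0; 0 0 0 0; 0 0 0 0"
  fingers: 1
  newtons: 40

```text
time_s: 3.5
tool_pos: [0.5594, -0.1761, 0.0578]
eef_rot: [0.001, 0.577, 0.816, 0.0]
wrist_force: [-0.6, 0.1, 0.1]
gripper_width: 0.0264
grip_force: 0.0
```

carry_out:
  rows: "0 0 0 0; 0 0 0 0; 0 0 0 0; 0 0 0 0; 0 0 0 0"

```text
time_s: 4.0
tool_pos: [0.5592, -0.1761, 0.0574]
eef_rot: [0.0, 0.577, 0.816, 0.0]
wrist_force: [-0.8, -0.5, 4.1]
gripper_width: 0.0194
grip_force: 40.0
```

carry_out:
  rows: "0 0 0.01 0; 0 0 0.02 0; 0 0 0.03 0; 0 0 0.05 0; 0 0 0.07 0"

```text
time_s: 4.5
tool_pos: [0.5587, -0.1759, 0.1282]
eef_rot: [-0.0, 0.577, 0.816, -0.0]
wrist_force: [-0.1, -0.2, -1.1]
gripper_width: 0.0198
grip_force: 40.0
```

carry_out:
  rows: "0.005 0.03 0.02 8; 0.01 0.07 0.04 16; 0.02 0.11 0.055 24; 0.025 0.15 0.06 32; 0.03 0.19 0.06 40"

```text
time_s: 5.0
tool_pos: [0.5897, 0.0155, 0.1893]
eef_rot: [0.002, 0.261, 0.965, 0.0]
wrist_force: [-0.0, -0.2, -0.6]
gripper_width: 0.0198
grip_force: 40.0
```

carry_out:
  rows: "0.005 0.03 0 5; 0.01 0.06 0 5; 0.01 0.085 0 5; 0.01 0.085 0 5; 0.01 0.085 0 5"

```text
time_s: 5.5
tool_pos: [0.5988, 0.0991, 0.1875]
eef_rot: [0.0, 0.22, 0.975, -0.0]
wrist_force: [0.2, -0.5, -1.2]
gripper_width: 0.02
grip_force: 40.0
```

Run:
```python
from h import *
s=manip.state();print(s["tool_pos"],s["eef_rot"],s["wrist_force"],s["gripper_width"],s["q"][5],s["time_s"])
f=manip.grab_frame("wrist");f["st"]=s;np.save("w2.npy",f,allow_pickle=True);save("w2.png",f["color"])
```

```text
[0.59878002 0.09906124 0.18749126] [ 5.99739364e-05  2.20422164e-01  9.75404517e-01 -3.06534328e-04] [ 0.19783134 -0.52041793 -1.21724774] 0.019967882102733783 -0.9807353720667515 5.5
```

View pics/w2.png

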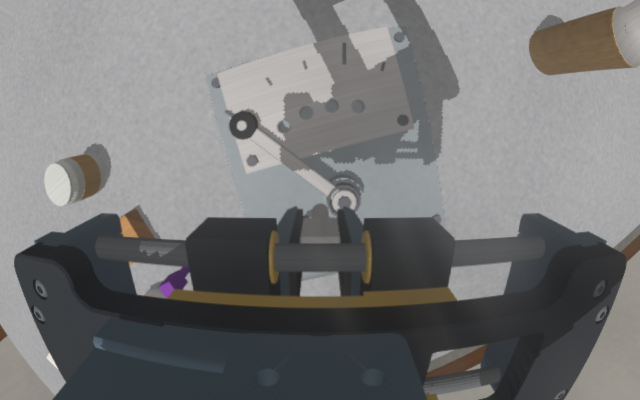

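Run:
```python
from h import *
f=np.load("w2.npy",allow_pickle=True).item();s=f["st"]
g=cv2.cvtColor(f["color"],cv2.COLOR_RGB2GRAY)
L=[]
for u,v in [(285,127),(306,112),(332,105),(358,106)]:
    r=cv2.resize(g[v-11:v+12,u-11:u+12],None,fx=8,fy=8,interpolation=cv2.INTER_CUBIC);L.append(r)
save("h.png",cv2.cvtColor(np.hstack(L),cv2.COLOR_GRAY2RGB))
for u,v in [(285,127),(306,112),(332,105),(358,106),(343,200)]:
    print((u,v),at(f,(u,v),.03 if v<190 else .045,s).round(4))
```

```text
(285, 127) [0.5304 0.0907 0.03  ]
(306, 112) [0.5258 0.1175 0.03  ]
(332, 105) [0.5308 0.1452 0.03  ]
(358, 106) [0.5432 0.1696 0.03  ]
(343, 200) [0.6247 0.1133 0.045 ]
```

View pics/h.png

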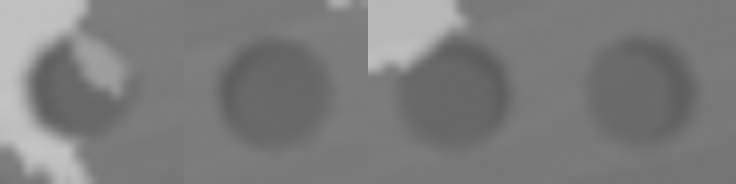

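```bash
cat >> h.py <<'E'
def projw(f,p):
    T=np.linalg.inv(np.array(f["T_tool_cam"]));c=(T@np.r_[p,1])[:3];K=np.array(f["intrinsics"])
    x,y,z=c[0],-c[1],-c[2];r=np.hypot(x,y);t=np.arctan2(r,z)
    return K[0,2]+K[0,0]*t*x/r, K[1,2]+K[1,1]*t*y/r
def projs(f,p):
    T=np.linalg.inv(np.array(f["T"]));c=(T@np.r_[p,1])[:3];K=np.array(f["intrinsics"])
    return K[0,2]-K[0,0]*c[0]/c[2], K[1,2]+K[1,1]*c[1]/c[2]
E
python3 - <<'E'
from h import *
f=np.load("w2.npy",allow_pickle=True).item();s=f["st"]
for z in(0,.0474,.12):print(projw(f,[1e-6,0,z]))
sc=manip.grab_frame("scene");np.save("s2.npy",sc,allow_pickle=True)
t=s["tool_pos"]
for dz in(0,-.0474):print(projs(sc,t+[0,0,dz]))
u,v=map(int,projs(sc,t+[0,0,-.024]))
a=cv2.resize(f["color"][180:250,280:360],None,fx=5,fy=5,interpolation=cv2.INTER_CUBIC)
b=cv2.resize(sc["color"][v-35:v+35,u-40:u+40],None,fx=5,fy=5,interpolation=cv2.INTER_CUBIC)
print(u-40,v-35);save("c3.png",np.hstack([a,b]))
E
```

```text
(np.float64(320.24312386610546), np.float64(234.64377240430233))
(np.float64(320.1349056796559), np.float64(210.9741409865522))
(np.float64(320.03218044612055), np.float64(188.72667508174527))
(np.float64(335.838316562674), np.float64(171.1957961582518))
(np.float64(335.33166958723837), np.float64(185.0475509094118))
295 143
```

View pics/c3.png

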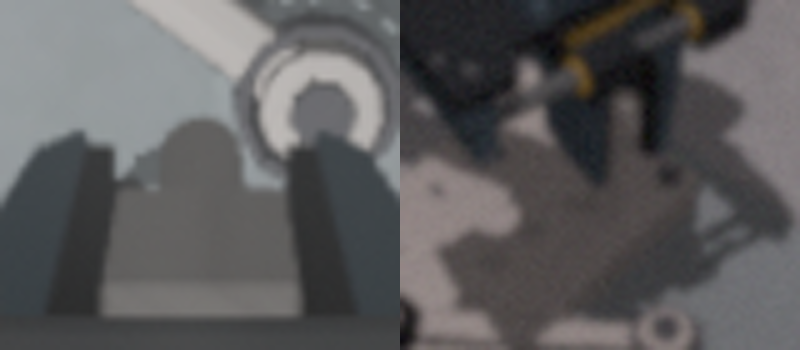

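Run:
```python
from h import *
f=np.load("w2.npy",allow_pickle=True).item()
for p in[(.005,0,.0474),(.006,0,.0454),(.007,0,.0454),(.008,0,.0454)]:print(p,projw(f,p))
g=f["color"][198:212,317:324].astype(int).mean(1);print(g.round())
```

```text
(0.005, 0, 0.0474) (np.float64(320.138315105309), np.float64(204.4248277918791))
(0.006, 0, 0.0454) (np.float64(320.14277929361305), np.float64(203.85173935168424))
(0.007, 0, 0.0454) (np.float64(320.14346267955955), np.float64(202.51822422378768))
(0.008, 0, 0.0454) (np.float64(320.14414301256346), np.float64(201.18150783702416))
[[150. 156. 158.]
 [150. 156. 158.]
 [149. 156. 157.]
 [149. 155. 157.]
 [146. 152. 154.]
 [132. 136. 137.]
 [106. 107. 106.]
 [ 98.  97.  96.]
 [ 97.  96.  95.]
 [ 97.  96.  95.]
 [ 97.  96.  95.]
 [ 97.  96.  95.]
 [ 97.  95.  94.]
 [ 97.  96.  95.]]
```

carry_out:
  rows: "-0.02 -0.025 0 0; -0.0465 -0.0535 -0.02 0; -0.0465 -0.0535 -0.06 0; -0.0465 -0.0535 -0.09 0; -0.0465 -0.0535 -0.107 0"

```text
time_s: 6.1
tool_pos: [0.5507, 0.0437, 0.0781]
eef_rot: [-0.002, 0.222, 0.975, -0.001]
wrist_force: [0.2, 0.4, -1.4]
gripper_width: 0.02
grip_force: 40.0
```

Run:
```python
from h import *
s=manip.state();print(s["tool_pos"],s["wrist_force"])
b=np.linspace(-.755,.318,21);p=np.c_[.625-.0995*np.cos(b),.1138+.0995*np.sin(b)]
for i in range(0,20,5):print((p[i+1:i+6]-p[i]).round(4).tolist(),p[i+5].round(4))
```

```text
[0.55072672 0.04374134 0.07813606] [ 0.21434343  0.36355958 -1.41376079]
[[-0.0036, 0.004], [-0.0069, 0.0082], [-0.01, 0.0125], [-0.0129, 0.017], [-0.0155, 0.0216]] [0.5371 0.0673]
[[-0.0024, 0.0048], [-0.0045, 0.0097], [-0.0063, 0.0147], [-0.0079, 0.0198], [-0.0092, 0.025]] [0.5279 0.0922]
[[-0.001, 0.0052], [-0.0018, 0.0105], [-0.0022, 0.0158], [-0.0024, 0.0212], [-0.0022, 0.0265]] [0.5256 0.1187]
[[0.0004, 0.0053], [0.0011, 0.0106], [0.0021, 0.0159], [0.0033, 0.021], [0.0049, 0.0262]] [0.5305 0.1449]
```

carry_out:
  rows: "0 0 0.0015 0; 0 0 0.0015 0; 0 0 0.0015 0"

```text
time_s: 6.4
tool_pos: [0.5532, 0.045, 0.0826]
eef_rot: [0.001, 0.221, 0.975, 0.0]
wrist_force: [0.1, -0.9, -1.0]
gripper_width: 0.02
grip_force: 40.0
```

carry_out:
  rows: "-0.0036 0.004 0 0; -0.0069 0.0082 0 0; -0.010 0.0125 0 0; -0.0129 0.017 0 0; -0.0155 0.0216 0 0"

```text
time_s: 6.9
tool_pos: [0.5375, 0.0674, 0.082]
eef_rot: [0.001, 0.221, 0.975, 0.0]
wrist_force: [1.3, -1.7, -2.4]
gripper_width: 0.0197
grip_force: 40.0
```

carry_out:
  rows: "-0.0024 0.0048 -0.001 0; -0.0045 0.0097 -0.001 0; -0.0063 0.0147 -0.001 0; -0.0079 0.0198 -0.001 0; -0.0092 0.025 -0.001 0"

```text
time_s: 7.4
tool_pos: [0.5278, 0.0923, 0.0806]
eef_rot: [0.0, 0.221, 0.975, -0.0]
wrist_force: [2.1, -2.2, -1.9]
gripper_width: 0.0199
grip_force: 40.0
```

carry_out:
  rows: "-0.001 0.0052 0 0; -0.0018 0.0105 0 0; -0.0022 0.0158 0 0; -0.0024 0.0212 0 0; -0.0022 0.0265 0 0"

```text
time_s: 7.9
tool_pos: [0.5254, 0.1188, 0.0805]
eef_rot: [-0.0, 0.221, 0.975, -0.0]
wrist_force: [1.3, -3.8, -0.8]
gripper_width: 0.0199
grip_force: 40.0
```

carry_out:
  rows: "0.0004 0.0053 0 0; 0.0011 0.0106 0 0; 0.0021 0.0159 0 0; 0.0033 0.021 0 0; 0.0049 0.0262 0 0"

```text
time_s: 8.4
tool_pos: [0.5299, 0.1448, 0.0804]
eef_rot: [-0.001, 0.221, 0.975, -0.001]
wrist_force: [0.5, -4.9, -0.5]
gripper_width: 0.02
grip_force: 40.0
```

carry_out:
  rows: "0 0 0 0; 0 0 0 0; 0 0 0 0"

```text
time_s: 8.7
tool_pos: [0.5299, 0.1446, 0.0804]
eef_rot: [-0.001, 0.221, 0.975, -0.0]
wrist_force: [-0.6, -4.1, -0.4]
gripper_width: 0.0194
grip_force: 40.0
```

carry_out:
  rows: "0.0007 0.0002 -0.001 0; 0.0007 0.0002 -0.002 0; 0.0007 0.0002 -0.003 0; 0.0007 0.0002 -0.004 0; 0.0007 0.0002 -0.004 0"

```text
time_s: 9.2
tool_pos: [0.5308, 0.145, 0.0763]
eef_rot: [-0.0, 0.221, 0.975, -0.0]
wrist_force: [-1.5, -4.2, -0.3]
gripper_width: 0.0197
grip_force: 40.0
```

carry_out:
  rows: "0 0 -0.001 0; 0 0 -0.001 0; 0 0 -0.001 0"

```text
time_s: 9.5
tool_pos: [0.5311, 0.145, 0.0754]
eef_rot: [-0.0, 0.221, 0.975, -0.0]
wrist_force: [-2.6, -3.8, 0.6]
gripper_width: 0.0197
grip_force: 40.0
```

carry_out:
  rows: "-0.0004 0 -0.001 0; -0.0004 0 -0.002 0; -0.0004 0 -0.003 0; -0.0004 0 -0.003 0"

```text
time_s: 9.9
tool_pos: [0.531, 0.145, 0.0725]
eef_rot: [0.0, 0.221, 0.975, 0.0]
wrist_force: [-3.0, -4.7, 0.8]
gripper_width: 0.0195
grip_force: 40.0
```

carry_out:
  rows: "-0.0005 0 -0.001 0; -0.0005 0 -0.003 0; -0.0005 0 -0.005 0; -0.0005 0 -0.006 0; -0.0005 0 -0.006 0"

```text
time_s: 10.4
tool_pos: [0.5305, 0.145, 0.0664]
eef_rot: [0.0, 0.221, 0.975, 0.0]
wrist_force: [-1.2, -3.9, -1.1]
gripper_width: 0.02
grip_force: 40.0
```

Going in freely. I'll continue down to near the floor (TCP about 0.0554).

carry_out:
  rows: "0 0 -0.002 0; 0 0 -0.004 0; 0 0 -0.006 0; 0 0 -0.008 0; 0 0 -0.009 0"

```text
time_s: 10.9
tool_pos: [0.5305, 0.145, 0.0575]
eef_rot: [0.0, 0.221, 0.975, 0.0]
wrist_force: [-0.1, -5.0, 3.0]
gripper_width: 0.0197
grip_force: 40.0
```

carry_out:
  rows: "0 0 -0.0005 0; 0 0 -0.001 0; 0 0 -0.0015 0; 0 0 -0.0015 0"

```text
time_s: 11.3
tool_pos: [0.5305, 0.145, 0.0561]
eef_rot: [0.0, 0.221, 0.975, 0.0]
wrist_force: [-0.8, -4.8, 1.4]
gripper_width: 0.0197
grip_force: 40.0
```

carry_out:
  rows: "0 0 -0.0005 0; 0 0 -0.001 0; 0 0 -0.001 0"

```text
time_s: 11.6
tool_pos: [0.5305, 0.145, 0.0551]
eef_rot: [0.0, 0.221, 0.975, 0.0]
wrist_force: [0.5, -5.0, 1.5]
gripper_width: 0.02
grip_force: 40.0
```

carry_out:
  rows: "0 0 -0.0005 0; 0 0 -0.0005 0; 0 0 -0.001 0; 0 0 -0.001 0"

```text
time_s: 12.0
tool_pos: [0.5305, 0.145, 0.055]
eef_rot: [0.0, 0.221, 0.975, 0.0]
wrist_force: [-0.6, -5.5, 7.9]
gripper_width: 0.0199
grip_force: 40.0
```

carry_out:
  rows: "0 0 0.0008 0; 0 0 0.0008 0; 0 0 0.0008 0; 0 0 0.0008 0; 0 0 0.0008 0"
  fingers: 0.5

```text
time_s: 12.5
tool_pos: [0.5303, 0.1453, 0.0547]
eef_rot: [-0.0, 0.221, 0.975, 0.0]
wrist_force: [-0.3, -0.3, -0.5]
gripper_width: 0.0454
grip_force: 0.0
```

carry_out:
  rows: "0 0 0.01 0; 0 0 0.03 0; 0 0 0.06 0; 0 0 0.10 0; 0 0 0.14 0"

```text
time_s: 13.0
tool_pos: [0.53, 0.145, 0.1969]
eef_rot: [-0.0, 0.221, 0.975, 0.0]
wrist_force: [1.4, -0.3, -0.3]
gripper_width: 0.0459
grip_force: 0.0
```

carry_out:
  rows: "0.02 -0.03 0 0; 0.04 -0.06 0 0; 0.06 -0.08 0 0; 0.06 -0.08 0 0"

```text
time_s: 13.4
tool_pos: [0.5925, 0.0626, 0.1956]
eef_rot: [0.001, 0.223, 0.975, 0.0]
wrist_force: [-0.1, 0.7, -0.0]
gripper_width: 0.0454
grip_force: 0.0
```

Run:
```python
from h import *
s=manip.state();f=manip.grab_frame("wrist");f["st"]=s;np.save("w4.npy",f,allow_pickle=True);save("w4.png",f["color"])
print(s["tool_pos"],s["wrist_force"],s["gripper_width"])
```

```text
[0.59251742 0.06263131 0.19557361] [-0.10734419  0.71215542 -0.03355701] 0.04540830941324089
```

View pics/w4.png

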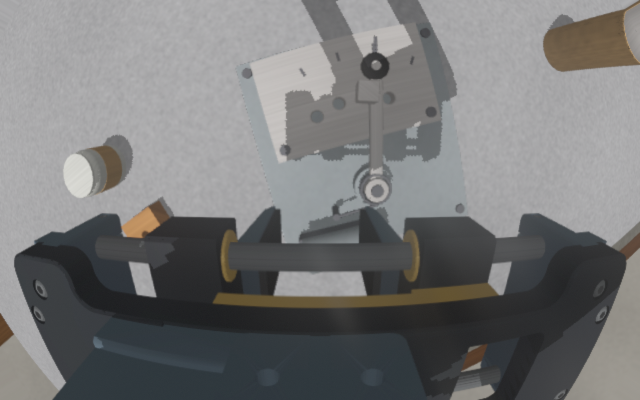

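The picture shows the head at (368,92), between hole 2 (339,103) and hole 4 (389,98). The arm leans on the pin and its pointer is at the long tick (375,42).

```bash
python3 -c "
from h import *
f=np.load('w4.npy',allow_pickle=True).item();print(at(f,(369,88),.086,f['st']))
print(manip.hand_in())"
```

```text
[0.525978   0.14342782 0.086     ]
the job is handed in; nothing more can be done
None
```

The steel pin is seated in hole 3 and released, with the sprung arm resting against it at the long tick, and the job is handed in; no verdict was returned, so I can't confirm it passed.

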